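# Lock the tilting bed of an engraving stand level

## Robot

A 6-joint arm with a two-finger parallel gripper is mounted at the origin on the work surface. World frame = base frame: x ahead of the robot, y to its left, z up, the work surface at z = 0. Lengths are in m, angles in rad, forces in N, time in s.
With the tool pointing down it reaches from about 0.35 to 0.975 m from the base axis. Payload 7.1 kg.
Tool frame: the origin (TCP) lies between the finger pads; the fingertips stand bot.tip_extent ahead of it and the grasp point (between the pads) lies 2 mm behind it (bot.tip_extent is the distance from the TCP to the fingertips, in m); y points along the fingers, x is the direction in which the jaws open and shut, and the axes are right-handed (so a half turn about y gives the same grasp; the last joint's range is limited). The gripper opens to 88 mm and grips with 3 to 60 N. Pads are 20 mm wide; open, the fingers measure 115 mm over their backs; the gripper's body (75 mm by 178 mm) begins 61 mm behind the grasp point.
Start: joints at [1.32, 0.423, 1.63, -0, 1.089, -0.019], TCP at [0.144, 0.608, 0.24] pointing down, gripper open.
Joint ranges: [-3, 3], [-0.9, 2.11], [0.09, 2.58], [-1.31, 4.45], [0.11, 2.69], [-2.54, 2.54]. Speed limits (rad/s): [2.39, 2.39, 3.01, 3.14, 3.14, 3.14].

## Interface

Orientations are given as a 3x3 rotation matrix whose columns are the frame's x, y, z axes.
In Python, from workcell import bot gives the robot as it stands.
- The arm moves only by the tool carry_out, never from a script. Its argument "moves" is a list of rows, each an object with "travel": the shift along the tool's x, y, z in mm, a list of three; "dr": the turn, a rotation vector about the tool's x, y, z in degrees, a list of three. In form: [{"travel": [dx, dy, dz], "dr": [ax, ay, az]}, ...]. A call has 1 to 5 rows; each row is the pose to reach, as a shift and turn from the pose measured when the call began, along the tool's axes at that moment; what a row does not reach only later rows make up. A row lasts 1/8 s, in which the tool goes at most 62.5 mm and 10.7 degrees, less where a joint would pass 70% of its speed; a pose out of reach is approached as far as the arm can. A call with a gripper value outside its range is refused whole. "grip" is the closure, from 0 (fully open) to 1 (shut), set as the call begins (left out, the last holds). The fingers move at their own pace and stop on an object; "squeeze" is the grip in N (left out, the last holds). Time passes only in rows, so rows that repeat a pose let the fingers close. It gives the time, the measured TCP pose, the force and the opening at its end, in the units of the state.
- bot.observe(): the state, without advancing time (a new reading comes with each control period).
- bot.grab_frame(name): name is "side" or "top"; returns (picture, depth): 400x640x3 uint8, blue, green, red; 400x640 float32, m along the optical axis (not along the pixel's ray), 0 where there is no reading.
- bot.camera_info(name): a dict with "camera_matrix" (3x3 intrinsics, pixels), "extrinsics" (4x4, takes a point from world to camera coordinates). Camera axes: x right, y up, looking along -z (the intrinsics and any distortion apply to the point x, -y, -z); pixel columns grow to the right and rows downward; lengths in m; the calibration is good to about 2 mm. A picture is of the moment at which its call begins. camera_info takes no time and is no camera call.
- bot.job_done(): hands the job in, once; it reports no verdict.
The state is a dict: "time": time; "joint_positions": joint angles; "qvel": joint speeds; "tau": joint torques, N m; "ee_pos": TCP position; "orientation": TCP orientation; "ft_force": force on the tool from outside, world axes, zero at the start; "wrist_torque": the same for the moment, N m; "gripper_width": finger opening in m.
Only numpy, scipy, OpenCV 4.12 (cv2) and the standard library are available. Lean on these libraries where they do the work, as an engineer would, in place of code of your own. Each camera call takes 0.05 s, during which the arm holds its last target.

## Task

The bed of the engraving stand has sprung up. Take the lock bar by its handle, lay it across the bed and push the bed down with it past level, then slide the bar fully home under the two catches and let it come up into their notches, so that the bed stays level after you let go. Work gently, feeling for the stops rather than ramming them, and leave everything else on the table where it is.

Things in the scene. Friction and masses are not known exactly. Their poses are not given: they have to be found in the camera images.
- stand: Engraving stand, fixed: grey base plate 240 (x) x 220 (y) x 30 mm high. Origin: centre of its underside, on the table; z up, +x towards the hinge end of the bed. The bed's hinge axis lies along y at x = +105, z = 60 mm. A dark steel catch stands either side of the bed near its free end (y = -88 and +88 mm, each 20 mm wide): a post whose top lip reaches in +x, open towards the hinge.
- catch_left (a point): Nominal point of the y = +88 mm catch: x = -56.5, y = 88, z = 72 mm in the stand's frame (same axes), where the post's inner face (end of the slide) meets the notch ceiling. From here the notch runs 23 mm in +x; then a nib, 6 mm long in x, hangs 3.5 mm below the ceiling. Lip top z = 82 mm. Both catches together really sit up to 6 mm nearer to or farther from the hinge: feel for the end.
- catch_right (a point): The same nominal point of the other catch, at x = -56.5, y = -88, z = 72 mm in the stand's frame. The bar goes down between hinge and lip tips (nominally x = -27.5 mm), passes below both nibs (nib underside z = 68.5 mm), slides in -x to the posts, then rises to the notch ceilings. A bar caught only under the nibs leaves the bed at about -0.024 rad.
- bed (a joint): Bed angle (rad): 0 level, positive = free end (stand's -x) raised. Aluminium plate 170 mm long from the hinge, 130 wide, 6 thick; upper face passes through the hinge axis. A 4 mm plywood blank is fixed on it 12 to 68 mm from the hinge: keep the bar farther out. Springs hold it at about 0.36; level takes 7 N at 150 mm from the hinge. Hard stop below level at -0.065 (12 N at 100 mm). Over 40 N does damage.
- bar_grip (a point): Centre of the lock bar's black upright handle, 34.5 mm above the bar's underside; x across the bar, y along it, z up; same either way round. Flat aluminium bar 20 (x) x 210 (y) x 12 mm high, 0.22 kg; handle on its middle 14 (x) x 40 (y) mm, top 57 mm above the underside. Lies on one side of the stand. Home, this point is nominally at x = -46.5, y = 0, z = 94.5 mm in the stand's frame, bar along its y.
- profile: Bystander: plain aluminium slotted profile 22 x 220 (y) x 22 mm, no handle, loose, on the other side of the stand. Origin: centre of the underside.
Things that resemble listed ones, but are neither listed nor needed, are in the scene too. Of the things shaped like the part that bears bar_grip, the aluminium one is meant.

How it is judged:
By the outcome, as a careful person would: the job done as asked, in the order asked, and still so for the second after the job is handed in, with the robot touching nothing.
It also fails if it takes over 72 s, if anything falls off the work surface, if the arm or the gripper's body presses on something with over 40 N, if the wrist force passes 120 N, or if a joint passes its speed limit or range.

## Working session

There is one attempt and no reset: what is moved stays moved. The work goes in short steps, Python scripts to look and compute and a tool call to move; the robot and the scene stay as the last step left them, time stands still between calls to the robot, and variables do not carry over. Pictures are saved under pics/ and viewed, and the job is handed in when it is done.

Besides the shell and the picture viewer there is one more tool, called after "Request:" as name(argument=value, ...), one argument or row to a line, values as JSON. carry_out: Moves the arm, as the interface text tells. Its arguments: {"type":"object","properties":{"moves":{"type":"array","items":{"type":"object","properties":{"travel":{"type":"array","items":{"type":"number"}},"dr":{"type":"array","items":{"type":"number"}}}}},"grip":{"type":"number"},"squeeze":{"type":"number"}},"required":["moves"]}

```bash
mkdir -p pics; ls; cat > h.py <<'E'
import numpy as np,cv2
from workcell import bot
def snap(n,f):
    p,d=bot.grab_frame(n); cv2.imwrite(f'pics/{f}.png',p); np.save(f'pics/{f}.npy',d); return p,d
def w(n,d,u,v,z=None):
    """pixel->world; depth d value or plane z"""
    i=bot.camera_info(n);K=np.array(i['camera_matrix']);E=np.array(i['extrinsics'])
    dist=np.array(i.get('distortion',np.zeros(5)),float).ravel()
    q=cv2.undistortPoints(np.array([[[u,v]]],float),K,dist).ravel()
    r=np.array([q[0],-q[1],-1.]);R=E[:3,:3];c=-R.T@E[:3,3];r=R.T@r
    t=d if z is None else (z-c[2])/r[2]
    return c+t*r
E
python3 - <<'E'
from h import *
np.set_printoptions(precision=4,suppress=True)
for n in('side','top'):
    snap(n,n+'0'); print(bot.camera_info(n))
print(bot.observe(),bot.tip_extent)
E
```

```text
pics
{'camera_matrix': array([[453.2971,   0.    , 324.2966],
       [  0.    , 453.2971, 205.062 ],
       [  0.    ,   0.    ,   1.    ]]), 'extrinsics': array([[ 0.6997, -0.7143, -0.0104, -0.3803],
       [ 0.5283,  0.5075,  0.6807, -0.2832],
       [-0.4809, -0.4818,  0.7325, -1.3226],
       [ 0.    ,  0.    ,  0.    ,  1.    ]])}
{'camera_matrix': array([[423.5188,   0.    , 310.412 ],
       [  0.    , 423.5188, 192.3965],
       [  0.    ,   0.    ,   1.    ]]), 'extrinsics': array([[ 0.0196, -0.9997, -0.0153, -0.066 ],
       [ 0.988 ,  0.017 ,  0.1534, -0.4913],
       [-0.1531, -0.0181,  0.988 , -1.33  ],
       [ 0.    ,  0.    ,  0.    ,  1.    ]])}
{'time': 0.1, 'joint_positions': array([ 1.32  ,  0.4238,  1.6306,  0.    ,  1.0886, -0.019 ]), 'qvel': array([-0.0019, -0.0014, -0.0013,  0.0004, -0.0001, -0.0001]), 'tau': array([  0.0002, -54.5616, -27.4325,   0.0644,   0.0189,  -0.    ]), 'ee_pos': array([0.1434, 0.6078, 0.239 ]), 'orientation': array([[ 0.2297, -0.0004, -0.9733],
       [ 0.9733, -0.0014,  0.2297],
       [-0.0014, -1.    ,  0.    ]]), 'ft_force': array([ 0.5481, -0.0063,  0.5046]), 'wrist_torque': array([ 0.0316, -0.0025, -0.051 ]), 'gripper_width': 0.08811704745132369} 0.017
```

View pics/side0.png

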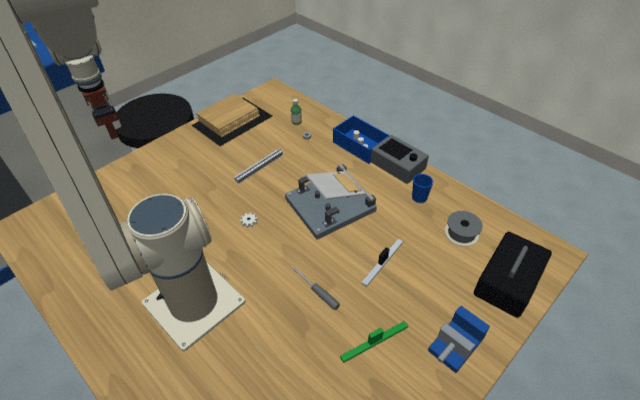

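View pics/top0.png

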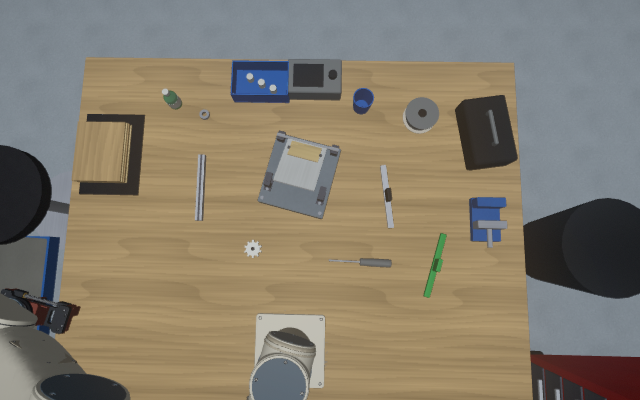

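```bash
python3 - <<'E'
from h import *
p=cv2.imread('pics/top0.png')
cv2.imwrite('pics/c1.png',cv2.resize(p[120:230,245:415],None,fx=4.7,fy=4.7,interpolation=cv2.INTER_CUBIC))
p=cv2.imread('pics/side0.png')
cv2.imwrite('pics/c2.png',cv2.resize(p[155:295,275:415],None,fx=4.2,fy=4.2,interpolation=cv2.INTER_CUBIC))
E
```

```text
(no output)
```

View pics/c1.png

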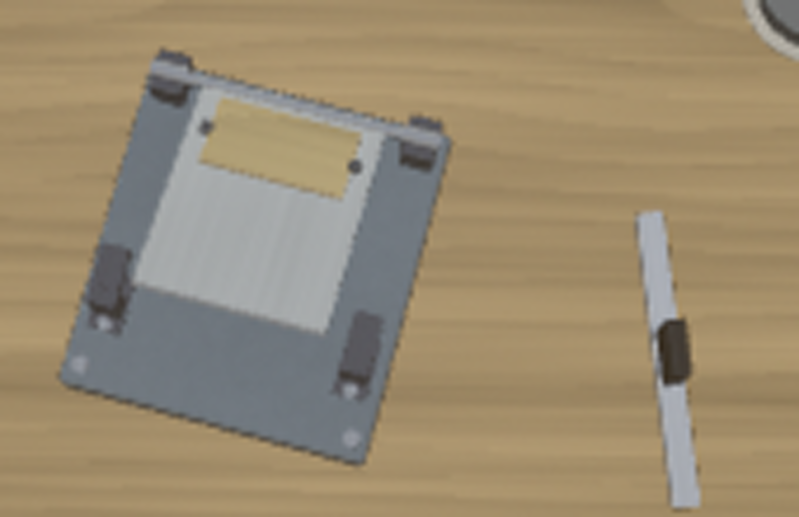

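View pics/c2.png

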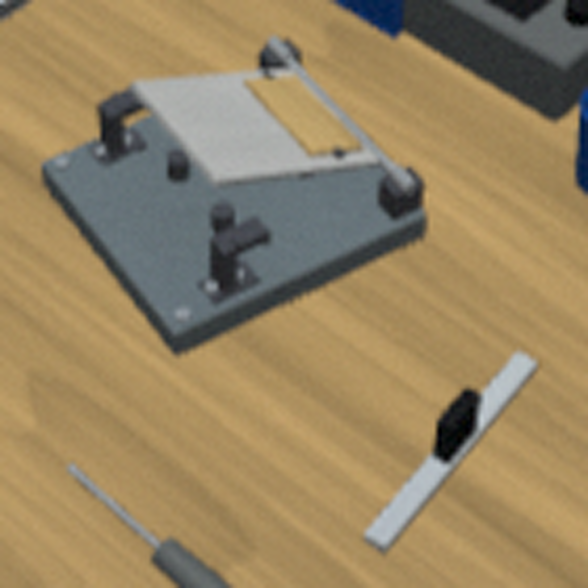

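```bash
python3 - <<'E'
from h import *
np.set_printoptions(precision=4,suppress=True)
f=lambda x,y,z,n='top':w(n,0,(245+x/4.7) if n=='top' else 275+x/4.2,(120+y/4.7) if n=='top' else 155+y/4.2,z)
for nm,x,y,z in [('bl',62,376,.03),('br',362,463,.03),('lipL',114,248,.082),('lipL2',130,250,.082),('lipLback',90,308,.082),('lipR',362,314,.082),('lipR2',383,317,.082),('bar t l',637,213,.012),('bar tr',661,211,.012),('bar bl',674,508,.012),('bar br',699,505,.012),('htop tl',664,322,.057),('htr',684,319,.057),('hbr',691,380,.057),('hbl',672,384,.057)]:
    print(nm,f(x,y,z))
print('side')
for nm,x,y,z in [('left',43,172,.03),('near',178,345,.03),('right',425,222,.03),('bar tl',520,351,.012),('tr',538,362,.012),('br',386,548,.012),('bl',366,536,.012),('htop1',472,390,.057),('h2',437,430,.057)]:
    print(nm,f(x,y,z,'side'))
d=np.load('pics/top0.npy')
for u,v in [(387,180),(389,192),(391,215),(300,205),(268,180),(320,195),(400,230)]:
    print(u,v,w('top',d[v,u],u,v))
E
```

```text
bl [0.4657 0.112  0.03  ]
br [ 0.4093 -0.0958  0.03  ]
lipL [0.5459 0.073  0.082 ]
lipL2 [0.5447 0.0623 0.082 ]
lipLback [0.5048 0.0877 0.082 ]
lipR [ 0.5039 -0.0938  0.082 ]
lipR2 [ 0.5021 -0.1078  0.082 ]
bar t l [ 0.5912 -0.2871  0.012 ]
bar tr [ 0.5929 -0.304   0.012 ]
bar bl [ 0.3838 -0.3113  0.012 ]
bar br [ 0.3862 -0.3285  0.012 ]
htop tl [ 0.5061 -0.2982  0.057 ]
htr [ 0.5084 -0.3117  0.057 ]
hbr [ 0.4668 -0.316   0.057 ]
hbl [ 0.4639 -0.3032  0.057 ]
side
left [0.457  0.1043 0.03  ]
near [ 0.405  -0.1052  0.03  ]
right [ 0.632  -0.1586  0.03  ]
bar tl [ 0.5929 -0.2878  0.012 ]
tr [ 0.5939 -0.3044  0.012 ]
br [ 0.3872 -0.3298  0.012 ]
bl [ 0.3849 -0.3131  0.012 ]
htop1 [ 0.5083 -0.304   0.057 ]
h2 [ 0.4632 -0.3086  0.057 ]
387 180 [ 0.5426 -0.3086  0.009 ]
389 192 [ 0.495  -0.3067  0.057 ]
391 215 [ 0.4266 -0.3202  0.0114]
300 205 [ 0.4516 -0.0241  0.0319]
268 180 [0.5232 0.0765 0.0792]
320 195 [ 0.4783 -0.0879  0.079 ]
400 230 [ 0.3793 -0.3513 -0.0015]
```

```bash
python3 - <<'E'
from h import *
p=cv2.imread('pics/top0.png')
cv2.imwrite('pics/c3.png',cv2.resize(p[125:225,250:350],None,fx=6,fy=6,interpolation=cv2.INTER_CUBIC))
p=cv2.imread('pics/side0.png')
cv2.imwrite('pics/c4.png',cv2.resize(p[160:245,280:380],None,fx=7,fy=7,interpolation=cv2.INTER_CUBIC))
E
```

```text
(no output)
```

View pics/c3.png

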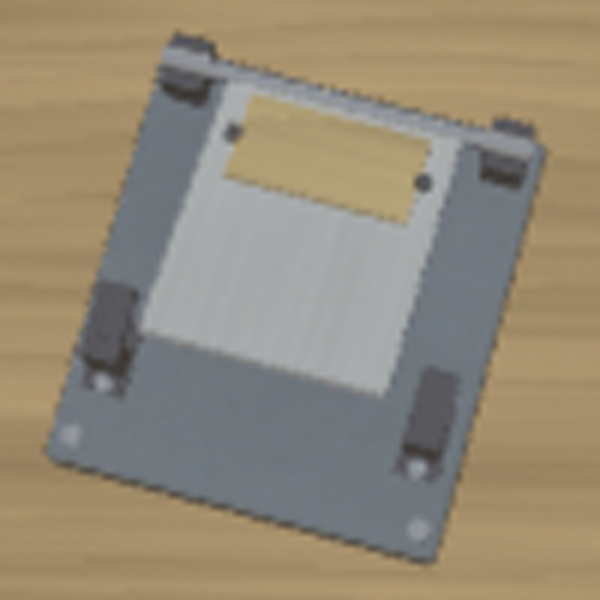

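View pics/c4.png

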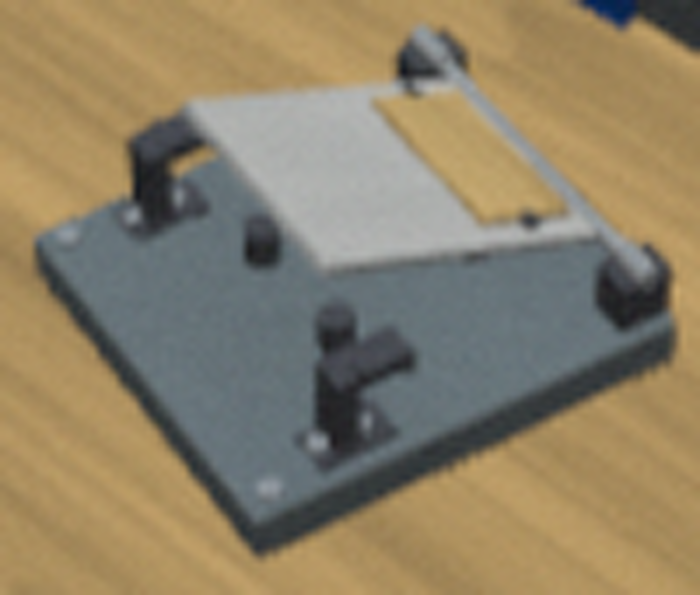

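```bash
cat > fit.py <<'E'
from h import *
from scipy.optimize import least_squares
np.set_printoptions(precision=4,suppress=True)
T=lambda x,y:np.array([250+x/6,125+y/6]);S=lambda x,y:np.array([280+x/7,160+y/7])
# (cam, px, stand xyz, catch?)
F=[('top',T(48,452),(-120,110,30),0),('top',T(432,554),(-120,-110,30),0),
('side',S(38,245),(-120,110,30),0),('side',S(258,525),(-120,-110,30),0),('side',S(672,317),(120,-110,30),0),
('top',T(98,283),(-27.5,98,82),1),('top',T(138,288),(-27.5,78,82),1),('top',T(421,367),(-27.5,-78,82),1),('top',T(461,374),(-27.5,-98,82),1),
('side',S(390,330),(-27.5,-78,82),1),('side',S(414,351),(-27.5,-98,82),1)]
I={n:bot.camera_info(n) for n in('top','side')}
def proj(n,P):
    i=I[n];E=i['extrinsics'];q=E[:3,:3]@P+E[:3,3];q=q*[1,-1,-1];K=i['camera_matrix'];r=K@q;return r[:2]/r[2]
def st(p,X,c=0):
    x,y,a,d=p;X=np.array(X)/1000;X=X+[d*c,0,0]
    return np.array([x+np.cos(a)*X[0]-np.sin(a)*X[1],y+np.sin(a)*X[0]+np.cos(a)*X[1],X[2]])
def res(p,cams=('top','side')): return np.concatenate([proj(n,st(p,X,c))-u for n,u,X,c in F if n in cams])
if __name__=='__main__':
  for cams in (('top','side'),('top',),('side',)):
    r=least_squares(res,[.55,-.03,-.25,0],args=(cams,),loss='soft_l1')
    print(cams,r.x,np.degrees(r.x[2]),r.cost); print(res(r.x,cams).reshape(-1,2))
E
python3 fit.py
```

```text
('top', 'side') [ 0.5541 -0.0203 -0.2419 -0.0021] -13.857338567190514 3.7731703440367523
[[-0.8108  0.2157]
 [ 0.8237  0.6117]
 [-0.8319 -1.6302]
 [ 0.3764 -0.1004]
 [ 1.8822  0.2457]
 [ 0.1404 -0.3445]
 [-0.4261  0.4136]
 [ 0.332  -0.2503]
 [-0.1462  0.1975]
 [ 0.0061 -0.5533]
 [-0.0462  0.3265]]
('top',) [ 0.5554 -0.0206 -0.2425 -0.0034] -13.896670556219503 0.9714077103745993
[[-0.7129 -0.2129]
 [ 0.9004  0.2219]
 [ 0.143  -0.3764]
 [-0.4247  0.3858]
 [ 0.3241 -0.2459]
 [-0.1551  0.2061]]
('side',) [ 0.5508 -0.0193 -0.2267 -0.0001] -12.990162457602514 2.1953912158035584
[[-1.9026 -0.7922]
 [ 0.1605  0.4523]
 [ 1.0949  0.0766]
 [-0.0356 -0.484 ]
 [-0.0089  0.3591]]
```

```bash
cat >> h.py <<'E'
def cur():
    o=bot.observe();R=np.array(o['orientation']);return np.array(o['ee_pos']),R,np.degrees(np.arctan2(R[1,0],R[0,0])),o
def plan(pts):
    """pts: list of (x,y,z,yaw deg) world; prints rows"""
    from scipy.spatial.transform import Rotation as Ro
    p,R,a,o=cur();out=[]
    for x,y,z,yw in pts:
        t=R.T@(np.array([x,y,z])-p)*1000
        c,s=np.cos(np.radians(yw)),np.sin(np.radians(yw))
        G=np.array([[c,0,-s],[s,0,c],[0,-1,0]])
        r=Ro.from_matrix(R.T@G).as_rotvec(degrees=True)
        out.append('{"travel":[%s],"dr":[%s]}'%(','.join('%.1f'%v for v in t),','.join('%.1f'%v for v in r)))
    print('pos',p.round(4),'yaw',round(a,2),'t',round(o['time'],2),'F',np.round(o['ft_force'],2),'M',np.round(o['wrist_torque'],2),'w',round(o['gripper_width'],4))
    print('['+',\n'.join(out)+']')
E
cat > arc.py <<'E'
from h import *
import sys
n=int(sys.argv[1]) # rows left incl these
p,R,a,o=cur()
r0,t0=np.hypot(p[0],p[1]),np.arctan2(p[1],p[0])
B=np.array([.487,-.3075]);r1,t1=np.hypot(*B),np.arctan2(B[1],B[0])
L=[]
for k in range(1,min(5,n)+1):
    f=k/n;r=r0+f*(r1-r0);t=t0+f*(t1-t0)
    L.append((r*np.cos(t),r*np.sin(t),p[2]+f*(.2-p[2]),a+f*(-83.3-a)))
plan(L)
E
python3 arc.py 19
```

```text
pos [0.1434 0.6078 0.239 ] yaw 76.72 t 0.1 F [ 0.55 -0.01  0.5 ] M [ 0.03 -0.   -0.05] w 0.0881
[{"travel":[-5.7,2.1,-62.2],"dr":[0.0,8.4,-0.1]},
{"travel":[-17.5,4.1,-123.2],"dr":[0.0,16.8,-0.1]},
{"travel":[-35.3,6.2,-182.5],"dr":[0.0,25.3,-0.1]},
{"travel":[-58.8,8.3,-239.5],"dr":[0.0,33.7,-0.1]},
{"travel":[-87.8,10.4,-293.6],"dr":[0.0,42.1,-0.1]}]
```

Request:
carry_out(
  moves=[
    {"travel": [-6, 2, -62], "dr": [0, 8.5, 0]},
    {"travel": [-17.5, 4, -123], "dr": [0, 17, 0]},
    {"travel": [-35, 6, -182], "dr": [0, 25, 0]},
    {"travel": [-59, 8, -239], "dr": [0, 34, 0]},
    {"travel": [-88, 10, -293], "dr": [0, 42, 0]},
  ],
  grip=0.3,
  squeeze=35,
)

```text
time: 0.72
ee_pos: [0.4099, 0.4535, 0.2287]
orientation: [[0.825, -0.001, -0.566], [0.566, -0.002, 0.825], [-0.001, -1.0, -0.001]]
ft_force: [0.8, 0.1, 0.1]
gripper_width: 0.0616
```

```bash
python3 arc.py 15
```

```text
pos [0.4099 0.4535 0.2287] yaw 34.45 t 0.72 F [0.78 0.1  0.12] M [-0.05 -0.03  0.02] w 0.0616
[{"travel":[8.3,2.0,-56.3],"dr":[0.1,7.8,-0.1]},
{"travel":[11.3,3.9,-113.0],"dr":[0.1,15.7,-0.1]},
{"travel":[9.1,5.9,-169.4],"dr":[0.1,23.5,-0.1]},
{"travel":[1.6,7.9,-225.2],"dr":[0.1,31.4,-0.1]},
{"travel":[-11.0,9.9,-279.8],"dr":[0.1,39.2,-0.1]}]
```

Request:
carry_out(
  moves=[
    {"travel": [8, 2, -56], "dr": [0, 8, 0]},
    {"travel": [11, 4, -113], "dr": [0, 16, 0]},
    {"travel": [9, 6, -169], "dr": [0, 23.5, 0]},
    {"travel": [1.5, 8, -225], "dr": [0, 31.5, 0]},
    {"travel": [-11, 10, -280], "dr": [0, 39, 0]},
  ],
)

```text
time: 1.35
ee_pos: [0.5599, 0.2147, 0.2186]
orientation: [[0.996, -0.001, 0.084], [-0.084, -0.002, 0.996], [-0.001, -1.0, -0.002]]
ft_force: [0.3, 0.9, 1.4]
gripper_width: 0.0612
```

```bash
python3 arc.py 10
```

```text
pos [0.5599 0.2147 0.2186] yaw -4.81 t 1.35 F [0.26 0.89 1.45] M [-0.12  0.07 -0.  ] w 0.0612
[{"travel":[19.7,1.9,-52.1],"dr":[0.1,7.8,-0.0]},
{"travel":[34.3,3.9,-105.5],"dr":[0.1,15.7,-0.0]},
{"travel":[43.9,5.8,-159.9],"dr":[0.1,23.5,-0.0]},
{"travel":[48.4,7.8,-214.7],"dr":[0.1,31.4,-0.0]},
{"travel":[47.8,9.7,-269.4],"dr":[0.1,39.2,-0.0]}]
```

Request:
carry_out(
  moves=[
    {"travel": [20, 2, -52], "dr": [0, 8, 0]},
    {"travel": [34, 4, -105], "dr": [0, 16, 0]},
    {"travel": [44, 6, -160], "dr": [0, 23.5, 0]},
    {"travel": [48.5, 8, -215], "dr": [0, 31.5, 0]},
    {"travel": [48, 10, -269], "dr": [0, 39, 0]},
  ],
)

```text
time: 1.98
ee_pos: [0.5849, -0.0593, 0.2086]
orientation: [[0.719, -0.001, 0.695], [-0.695, -0.002, 0.719], [0.0, -1.0, -0.002]]
ft_force: [0.5, 0.5, -0.1]
gripper_width: 0.0613
```

```bash
python3 arc.py 5
```

```text
pos [ 0.5849 -0.0593  0.2086] yaw -44.07 t 1.98 F [ 0.51  0.55 -0.12] M [-0.11  0.1  -0.03] w 0.0613
[{"travel":[29.6,1.8,-45.5],"dr":[0.1,7.8,0.0]},
{"travel":[54.8,3.6,-93.3],"dr":[0.1,15.7,0.0]},
{"travel":[75.4,5.5,-143.0],"dr":[0.1,23.5,0.0]},
{"travel":[91.3,7.3,-194.2],"dr":[0.1,31.4,0.1]},
{"travel":[102.2,9.1,-246.4],"dr":[0.1,39.2,0.1]}]
```

Request:
carry_out(
  moves=[
    {"travel": [30, 2, -45.5], "dr": [0, 8, 0]},
    {"travel": [55, 4, -93], "dr": [0, 16, 0]},
    {"travel": [75, 5.5, -143], "dr": [0, 23.5, 0]},
    {"travel": [91, 7, -194], "dr": [0, 31.5, 0]},
    {"travel": [102, 9, -246.5], "dr": [0, 39.2, 0]},
  ],
)

```text
time: 2.6
ee_pos: [0.4859, -0.3089, 0.1998]
orientation: [[0.113, -0.001, 0.994], [-0.994, -0.002, 0.113], [0.001, -1.0, -0.001]]
ft_force: [-0.0, 0.6, -0.9]
gripper_width: 0.0613
```

```bash
python3 - <<'E'
from h import *
b=(.4875,-.3077)
plan([(*b,z,-83.3) for z in(.16,.12,.10)])
snap('top','top1');snap('side','side1')
p=cv2.imread('pics/top1.png');q=cv2.imread('pics/side1.png')
a=cv2.resize(p[140:240,340:440],(400,400),interpolation=cv2.INTER_CUBIC);b=cv2.resize(q[180:300,320:440],(400,400),interpolation=cv2.INTER_CUBIC)
cv2.imwrite('pics/c5.png',np.hstack([a,b]))
E
```

```text
pos [ 0.4859 -0.3089  0.1998] yaw -83.53 t 2.6 F [-0.04  0.59 -0.88] M [-0.02  0.14 -0.01] w 0.0613
[{"travel":[-1.1,39.8,1.8],"dr":[0.1,-0.2,0.1]},
{"travel":[-1.1,79.8,1.8],"dr":[0.1,-0.2,0.1]},
{"travel":[-1.2,99.8,1.9],"dr":[0.1,-0.2,0.1]}]
```

View pics/c5.png

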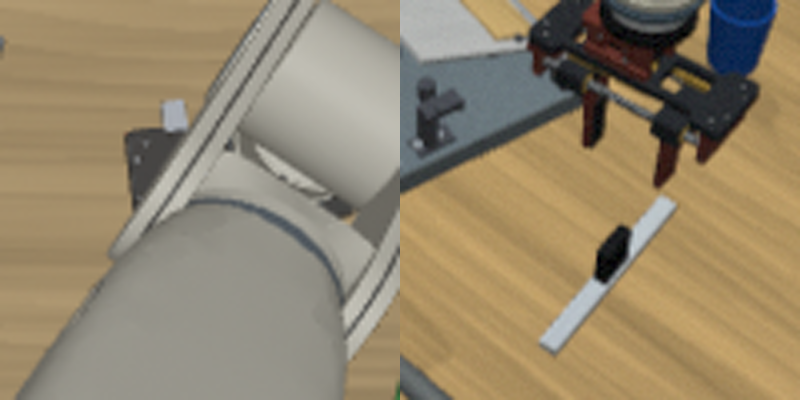

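Request:
carry_out(
  moves=[
    {"travel": [-1, 45, 2], "dr": [0, 0, 0]},
    {"travel": [-1, 90, 2], "dr": [0, 0, 0]},
    {"travel": [-1, 125, 2], "dr": [0, 0, 0]},
    {"travel": [-1, 145, 2], "dr": [0, 0, 0]},
    {"travel": [-1, 145, 2], "dr": [0, 0, 0]},
  ],
)

```text
time: 3.32
ee_pos: [0.4852, -0.3089, 0.0535]
orientation: [[0.111, -0.005, 0.994], [-0.994, -0.0, 0.111], [-0.0, -1.0, -0.005]]
ft_force: [-0.0, -0.5, 0.1]
gripper_width: 0.0613
```

```bash
python3 - <<'E'
from h import *
plan([(.4875,-.3077,.035,-83.3)])
snap('side','side2')
q=cv2.imread('pics/side2.png')
cv2.imwrite('pics/c6.png',cv2.resize(q[190:300,330:440],None,fx=5,fy=5,interpolation=cv2.INTER_CUBIC))
E
```

```text
pos [ 0.4852 -0.3089  0.0535] yaw -83.63 t 3.33 F [-0.01 -0.45  0.15] M [-0.01  0.17  0.03] w 0.0613
[{"travel":[-0.9,18.4,2.5],"dr":[0.3,-0.3,-0.0]}]
```

View pics/c6.png

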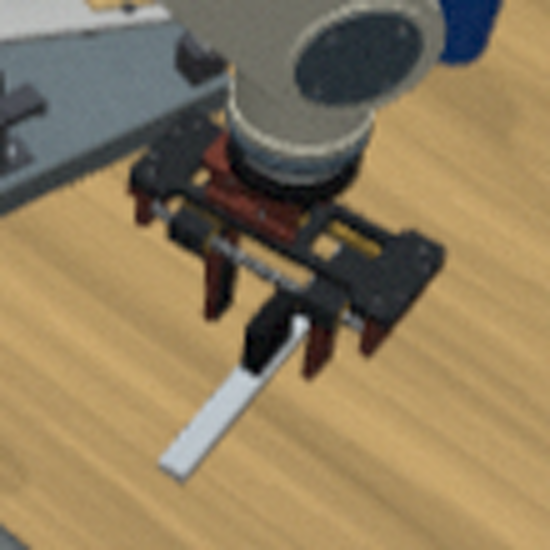

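Request:
carry_out(
  moves=[
    {"travel": [-1, 10, 2.5], "dr": [0.3, -0.3, 0]},
    {"travel": [-1, 18.5, 2.5], "dr": [0.3, -0.3, 0]},
    {"travel": [-1, 18.5, 2.5], "dr": [0.3, -0.3, 0]},
  ],
)

```text
time: 3.75
ee_pos: [0.488, -0.3081, 0.0358]
orientation: [[0.116, 0.002, 0.993], [-0.993, -0.001, 0.116], [0.001, -1.0, 0.002]]
ft_force: [0.1, 0.3, -0.1]
gripper_width: 0.0618
```

Request:
carry_out(
  moves=[
    {"travel": [0, 0, 0], "dr": [0, 0, 0]},
    {"travel": [0, 0, 0], "dr": [0, 0, 0]},
    {"travel": [0, 0, 0], "dr": [0, 0, 0]},
    {"travel": [0, 0, 0], "dr": [0, 0, 0]},
    {"travel": [0, 0, 0], "dr": [0, 0, 0]},
  ],
  grip=1,
  squeeze=40,
)

```text
time: 4.38
ee_pos: [0.4879, -0.308, 0.0358]
orientation: [[0.116, 0.002, 0.993], [-0.993, -0.0, 0.116], [0.0, -1.0, 0.002]]
ft_force: [-0.5, 1.0, 0.5]
gripper_width: 0.015
```

```bash
python3 - <<'E'
from h import *
plan([(.4875,-.3077,.035,-83.3)])
E
```

```text
pos [ 0.4879 -0.308   0.0358] yaw -83.34 t 4.38 F [-0.49  0.96  0.45] M [ 0.11  0.14 -0.02] w 0.015
[{"travel":[-0.3,0.8,-0.4],"dr":[-0.1,-0.0,0.0]}]
```

Request:
carry_out(
  moves=[
    {"travel": [0, 0, 0], "dr": [0, 0, 0]},
    {"travel": [0, -10, 0], "dr": [0, 0, 0]},
    {"travel": [0, -40, 0], "dr": [0, 0, 0]},
    {"travel": [0, -80, 0], "dr": [0, 0, 0]},
    {"travel": [0, -130, 0], "dr": [0, 0, 0]},
  ],
)

```text
time: 5.0
ee_pos: [0.4869, -0.3074, 0.1667]
orientation: [[0.116, -0.0, 0.993], [-0.993, 0.001, 0.116], [-0.001, -1.0, -0.0]]
ft_force: [0.5, 0.3, -2.7]
gripper_width: 0.0144
```

```bash
cat > leg.py <<'E'
from h import *
import sys
# target x y z yaw n
x,y,z,yw=map(float,sys.argv[1:5]);n=int(sys.argv[5])
p,R,a,o=cur()
plan([tuple(np.array([*p,a])+(np.array([x,y,z,yw])-np.array([*p,a]))*k/n) for k in range(1,min(5,n)+1)])
E
python3 - <<'E'
from h import *
from fit import st
p=[.5541,-.0203,np.radians(-13.9),0]
for x in(0,-5,-46.5):print(x,st(p,(x,0,0)))
snap('side','side3')
q=cv2.imread('pics/side3.png')
cv2.imwrite('pics/c7.png',cv2.resize(q[130:290,290:450],None,fx=3.7,fy=3.7,interpolation=cv2.INTER_CUBIC))
E
python3 leg.py .549 -.019 .22 -13.9 7
```

```text
0 [ 0.5541 -0.0203  0.    ]
-5 [ 0.5492 -0.0191  0.    ]
-46.5 [ 0.509  -0.0091  0.    ]
pos [ 0.4902 -0.3095  0.1737] yaw -83.34 t 5.05 F [ 1.74 -0.99  2.03] M [-0.12  0.02 -0.02] w 0.0139
[{"travel":[-40.2,-6.7,13.2],"dr":[-0.4,-9.9,0.4]},
{"travel":[-80.4,-13.5,26.4],"dr":[-0.4,-19.8,0.4]},
{"travel":[-120.6,-20.2,39.6],"dr":[-0.4,-29.8,0.4]},
{"travel":[-160.8,-27.0,52.8],"dr":[-0.3,-39.7,0.5]},
{"travel":[-201.1,-33.7,66.1],"dr":[-0.3,-49.6,0.5]}]
```

View pics/c7.png

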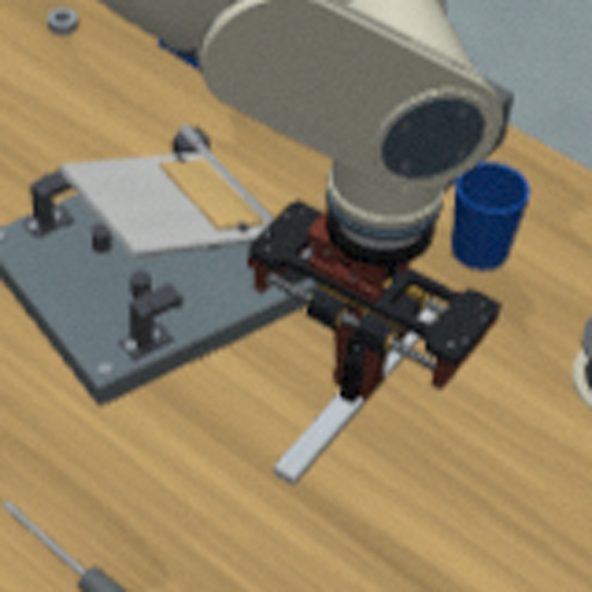

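Request:
carry_out(
  moves=[
    {"travel": [-40, -20, 13], "dr": [0, -10, 0]},
    {"travel": [-80, -35, 26], "dr": [0, -20, 0]},
    {"travel": [-120, -46, 40], "dr": [0, -30, 0]},
    {"travel": [-161, -46, 53], "dr": [0, -40, 0]},
    {"travel": [-201, -46, 66], "dr": [0, -49.5, 0]},
  ],
)

```text
time: 5.68
ee_pos: [0.532, -0.1006, 0.2196]
orientation: [[0.834, 0.009, 0.552], [-0.552, -0.005, 0.834], [0.01, -1.0, 0.001]]
ft_force: [0.7, -0.9, -2.8]
gripper_width: 0.0138
```

```bash
python3 leg.py .549 -.019 .22 -13.9 3
```

```text
pos [ 0.532  -0.1006  0.2196] yaw -33.52 t 5.67 F [ 0.75 -0.89 -2.77] M [-0.05  0.12 -0.  ] w 0.0138
[{"travel":[-10.3,-0.2,25.8],"dr":[-0.0,-6.5,0.6]},
{"travel":[-20.6,-0.4,51.6],"dr":[0.0,-13.1,0.6]},
{"travel":[-30.9,-0.6,77.4],"dr":[0.0,-19.6,0.6]}]
```

Request:
carry_out(
  moves=[
    {"travel": [-10, 0, 26], "dr": [0, -6.5, 0.6]},
    {"travel": [-20.5, 0, 51.5], "dr": [0, -13, 0.6]},
    {"travel": [-31, 0, 77.5], "dr": [0, -19.6, 0.6]},
    {"travel": [-31, 0, 77.5], "dr": [0, -19.6, 0.6]},
    {"travel": [-31, 0, 77.5], "dr": [0, -19.6, 0.6]},
  ],
)

```text
time: 6.3
ee_pos: [0.5487, -0.0193, 0.2194]
orientation: [[0.97, -0.001, 0.242], [-0.242, -0.001, 0.97], [-0.0, -1.0, -0.001]]
ft_force: [0.1, 0.1, -2.3]
gripper_width: 0.0135
```

```bash
python3 - <<'E'
from h import *
plan([(.549,-.019,.16,-13.9)])
snap('side','side4');snap('top','top4')
q=cv2.imread('pics/side4.png');p=cv2.imread('pics/top4.png')
a=cv2.resize(q[120:250,260:390],(400,400),interpolation=cv2.INTER_CUBIC);b=cv2.resize(p[120:230,240:350],(400,400),interpolation=cv2.INTER_CUBIC)
cv2.imwrite('pics/c8.png',np.hstack([a,b]))
E
```

```text
pos [ 0.5487 -0.0193  0.2194] yaw -13.98 t 6.3 F [ 0.06  0.09 -2.29] M [-0.11  0.1   0.03] w 0.0135
[{"travel":[0.2,59.4,0.4],"dr":[0.1,-0.1,-0.0]}]
```

View pics/c8.png

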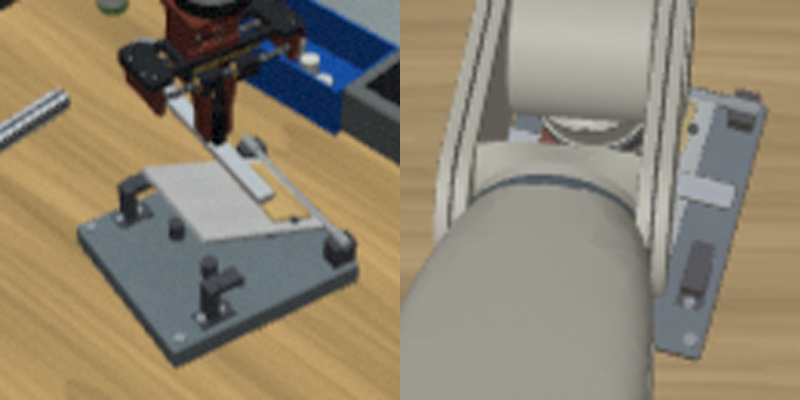

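```bash
python3 - <<'E'
from h import *
q=cv2.imread('pics/side4.png');p=cv2.imread('pics/top4.png')
a=cv2.resize(q[150:200,310:360],(400,400),interpolation=cv2.INTER_CUBIC);b=cv2.resize(p[155:195,305:345],(400,400),interpolation=cv2.INTER_CUBIC)
cv2.imwrite('pics/c9.png',np.hstack([a,b]))
E
```

```text
(no output)
```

View pics/c9.png

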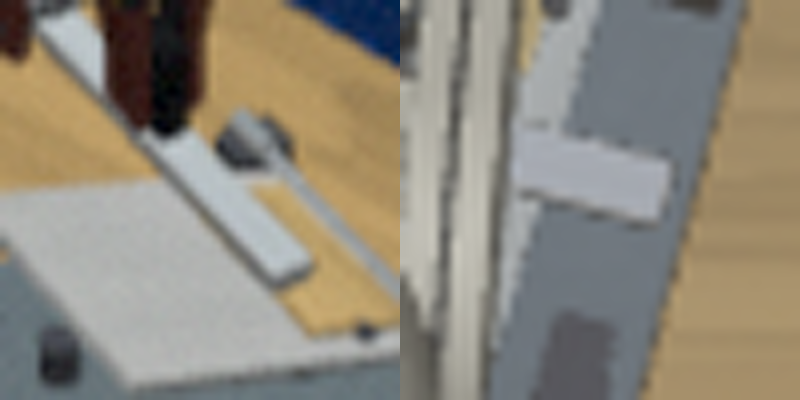

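```bash
python3 - <<'E'
from h import *
from fit import proj
e=np.array([.5487,-.0193]);a=np.radians(-13.98-90);
print('expect end',e+.105*np.array([np.cos(a),np.sin(a)]))
for z in(.19,.195,.2):
    t=[w('top',0,332.2,171.2,z),w('top',0,330.8,177,z)];s=[w('side',0,343.5,184.75,z),w('side',0,349,182.25,z)]
    print(z,np.mean(t,0),np.mean(s,0))
E
```

```text
expect end [ 0.5233 -0.1212]
0.19 [ 0.5232 -0.1195  0.19  ] [ 0.5254 -0.1142  0.19  ]
0.195 [ 0.5222 -0.1193  0.195 ] [ 0.5215 -0.1175  0.195 ]
0.2 [ 0.5212 -0.1192  0.2   ] [ 0.5177 -0.1209  0.2   ]
```

Request:
carry_out(
  moves=[
    {"travel": [0, 30, 0], "dr": [0, 0, 0]},
    {"travel": [0, 55, 0], "dr": [0, 0, 0]},
    {"travel": [0, 70, 0], "dr": [0, 0, 0]},
    {"travel": [0, 75, 0], "dr": [0, 0, 0]},
    {"travel": [0, 80, 0], "dr": [0, 0, 0]},
  ],
)

```text
time: 7.02
ee_pos: [0.5493, -0.02, 0.1398]
orientation: [[0.97, 0.001, 0.243], [-0.243, -0.001, 0.97], [0.001, -1.0, -0.001]]
ft_force: [-0.2, -0.4, -1.7]
gripper_width: 0.0138
```

```bash
python3 - <<'E'
from h import *
plan([(.549,-.019,.125,-13.9),(.549,-.019,.105,-13.9)])
E
```

```text
pos [ 0.5493 -0.02    0.1398] yaw -14.05 t 7.03 F [-0.16 -0.42 -1.65] M [-0.04  0.11 -0.03] w 0.0138
[{"travel":[-0.6,14.8,0.9],"dr":[0.0,-0.2,0.1]},
{"travel":[-0.6,34.8,0.9],"dr":[0.0,-0.2,0.1]}]
```

Request:
carry_out(
  moves=[
    {"travel": [-0.5, 5, 0.5], "dr": [0, 0, 0]},
    {"travel": [-0.5, 10, 0.5], "dr": [0, 0, 0]},
    {"travel": [-0.5, 15, 0.5], "dr": [0, 0, 0]},
    {"travel": [-0.5, 20, 0.5], "dr": [0, 0, 0]},
    {"travel": [-0.5, 25, 0.5], "dr": [0, 0, 0]},
  ],
)

```text
time: 7.65
ee_pos: [0.549, -0.0193, 0.1147]
orientation: [[0.97, 0.001, 0.243], [-0.243, -0.001, 0.97], [0.001, -1.0, -0.001]]
ft_force: [-1.3, 0.3, 2.8]
gripper_width: 0.014
```

```bash
python3 - <<'E'
from h import *
plan([(.549,-.019,.096,-13.9)])
snap('side','side5')
q=cv2.imread('pics/side5.png')
cv2.imwrite('pics/c10.png',cv2.resize(q[140:250,270:380],None,fx=5,fy=5,interpolation=cv2.INTER_CUBIC))
E
```

```text
pos [ 0.549  -0.0193  0.1147] yaw -14.05 t 7.65 F [-1.33  0.33  2.78] M [ 0.29  0.34 -0.01] w 0.014
[{"travel":[-0.1,18.7,0.4],"dr":[0.0,-0.1,0.1]}]
```

View pics/c10.png

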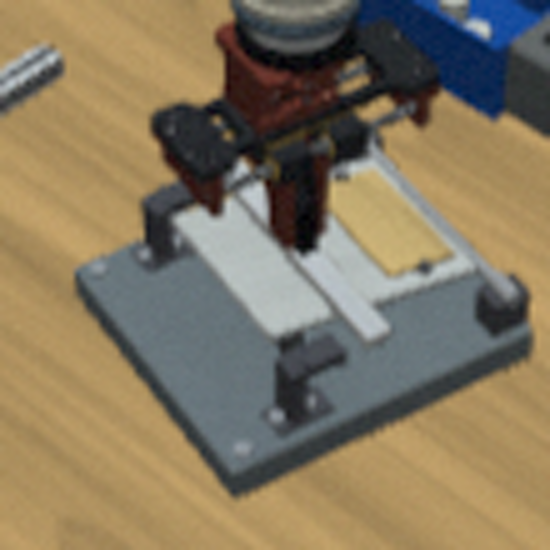

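Request:
carry_out(
  moves=[
    {"travel": [0, 4, 0], "dr": [0, 0, 0]},
    {"travel": [0, 8, 0], "dr": [0, 0, 0]},
    {"travel": [0, 12, 0], "dr": [0, 0, 0]},
    {"travel": [0, 16, 0], "dr": [0, 0, 0]},
    {"travel": [0, 18, 0], "dr": [0, 0, 0]},
  ],
)

```text
time: 8.32
ee_pos: [0.5486, -0.0193, 0.096]
orientation: [[0.97, -0.0, 0.243], [-0.243, -0.001, 0.97], [0.0, -1.0, -0.001]]
ft_force: [-2.7, 0.8, 7.6]
gripper_width: 0.0135
```

```bash
python3 - <<'E'
from h import *
plan([(.549,-.019,.091,-13.9)])
E
```

```text
pos [ 0.5486 -0.0193  0.096 ] yaw -14.05 t 8.32 F [-2.7   0.77  7.62] M [0.53 0.68 0.11] w 0.0135
[{"travel":[0.4,5.0,0.4],"dr":[0.0,-0.2,0.0]}]
```

Request:
carry_out(
  moves=[
    {"travel": [0.3, 1.5, 0.3], "dr": [0, 0, 0]},
    {"travel": [0.3, 2.5, 0.3], "dr": [0, 0, 0]},
    {"travel": [0.3, 3.5, 0.3], "dr": [0, 0, 0]},
    {"travel": [0.3, 4.5, 0.3], "dr": [0, 0, 0]},
    {"travel": [0.3, 4.5, 0.3], "dr": [0, 0, 0]},
  ],
)

```text
time: 8.95
ee_pos: [0.5486, -0.0192, 0.0916]
orientation: [[0.97, -0.001, 0.243], [-0.243, -0.001, 0.97], [-0.0, -1.0, -0.001]]
ft_force: [-3.5, -0.0, 7.2]
gripper_width: 0.0137
```

Request:
carry_out(
  moves=[
    {"travel": [0, 0.5, 0], "dr": [0, 0, 0]},
    {"travel": [0, 0.5, 0], "dr": [0, 0, 0]},
  ],
)

```text
time: 9.2
ee_pos: [0.5486, -0.0193, 0.0914]
orientation: [[0.97, -0.001, 0.243], [-0.243, -0.001, 0.97], [-0.0, -1.0, -0.001]]
ft_force: [-2.7, -0.2, 8.0]
gripper_width: 0.0137
```

Request:
carry_out(
  moves=[
    {"travel": [0, 0.7, 0], "dr": [0, 0, 0]},
    {"travel": [0, 1.2, 0], "dr": [0, 0, 0]},
    {"travel": [0, 1.2, 0], "dr": [0, 0, 0]},
  ],
)

```text
time: 9.57
ee_pos: [0.5486, -0.0193, 0.0906]
orientation: [[0.97, -0.0, 0.242], [-0.242, -0.001, 0.97], [-0.0, -1.0, -0.001]]
ft_force: [-3.6, 0.3, 8.5]
gripper_width: 0.0141
```

```bash
python3 - <<'E'
from h import *
plan([(.549,-.019,.091,-13.9)])
snap('side','side6')
q=cv2.imread('pics/side6.png')
cv2.imwrite('pics/c11.png',cv2.resize(q[155:250,275:370],None,fx=6.2,fy=6.2,interpolation=cv2.INTER_CUBIC))
E
```

```text
pos [ 0.5486 -0.0193  0.0906] yaw -14.03 t 9.57 F [-3.57  0.33  8.47] M [0.44 0.55 0.09] w 0.0141
[{"travel":[0.3,-0.4,0.3],"dr":[0.1,-0.1,-0.0]}]
```

View pics/c11.png

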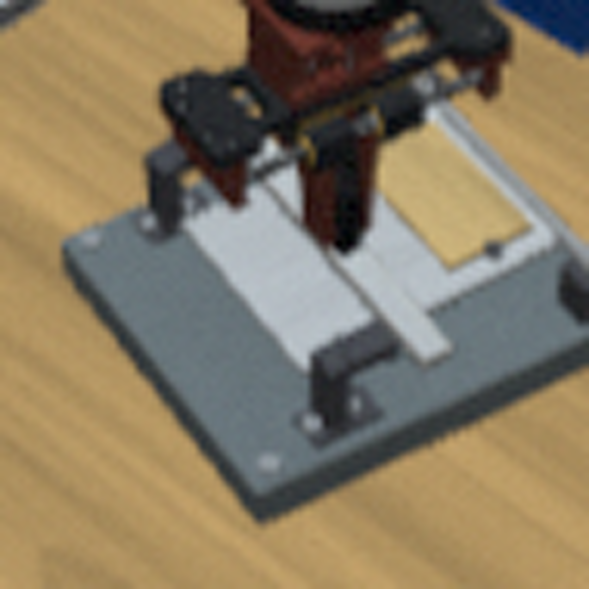

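Request:
carry_out(
  moves=[
    {"travel": [-4, 0.5, 0], "dr": [0, 0, 0]},
    {"travel": [-8, 0.7, 0], "dr": [0, 0, 0]},
    {"travel": [-12, 0.9, 0], "dr": [0, 0, 0]},
    {"travel": [-15, 1, 0], "dr": [0, 0, 0]},
    {"travel": [-18, 1, 0], "dr": [0, 0, 0]},
  ],
)

```text
time: 10.25
ee_pos: [0.5348, -0.0153, 0.091]
orientation: [[0.97, 0.008, 0.243], [-0.243, -0.002, 0.97], [0.008, -1.0, 0.0]]
ft_force: [4.4, -1.6, 7.2]
gripper_width: 0.0137
```

```bash
python3 - <<'E'
from h import *
plan([(.509,-.009,.090,-13.9)])
E
```

```text
pos [ 0.5348 -0.0153  0.091 ] yaw -14.03 t 10.25 F [ 4.37 -1.62  7.21] M [-0.11 -0.92 -0.07] w 0.0137
[{"travel":[-26.6,0.8,-0.1],"dr":[-0.0,-0.1,0.5]}]
```

Request:
carry_out(
  moves=[
    {"travel": [-1, 0.5, 0], "dr": [0, 0, 0]},
    {"travel": [-1, 0.5, 0], "dr": [0, 0, 0]},
  ],
)

```text
time: 10.5
ee_pos: [0.5346, -0.0153, 0.091]
orientation: [[0.97, 0.009, 0.243], [-0.243, -0.002, 0.97], [0.01, -1.0, 0.0]]
ft_force: [-1.2, -0.8, 8.8]
gripper_width: 0.0137
```

```bash
python3 - <<'E'
from h import *
plan([(.509,-.009,.090,-13.9)])
snap('side','side7')
q=cv2.imread('pics/side7.png')
cv2.imwrite('pics/c12.png',cv2.resize(q[165:245,280:360],None,fx=7.4,fy=7.4,interpolation=cv2.INTER_CUBIC))
E
```

```text
pos [ 0.5346 -0.0153  0.091 ] yaw -14.03 t 10.5 F [-1.24 -0.82  8.78] M [0.08 0.23 0.01] w 0.0137
[{"travel":[-26.3,0.7,-0.1],"dr":[-0.0,-0.1,0.6]}]
```

View pics/c12.png

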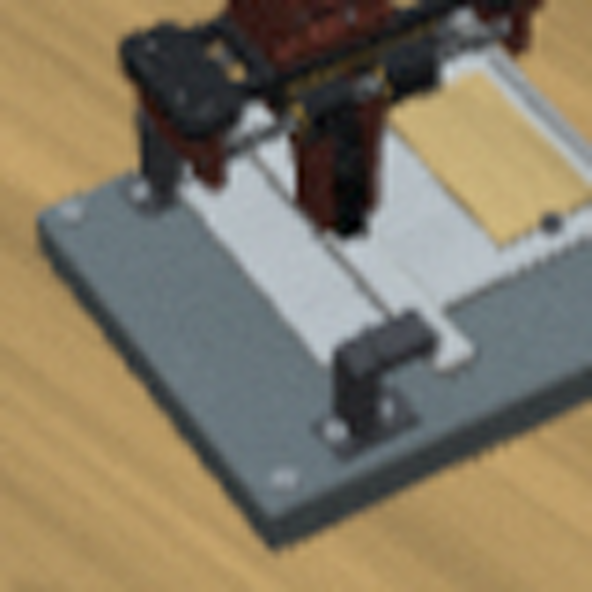

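Request:
carry_out(
  moves=[
    {"travel": [2, 0.5, 0], "dr": [0, 0, -0.5]},
    {"travel": [3, 1, 0], "dr": [0, 0, -0.5]},
    {"travel": [3, 2, 0], "dr": [0, 0, -0.5]},
    {"travel": [3, 2.5, 0], "dr": [0, 0, -0.5]},
    {"travel": [3, 2.5, 0], "dr": [0, 0, -0.5]},
  ],
)

```text
time: 11.18
ee_pos: [0.5365, -0.0159, 0.0883]
orientation: [[0.97, 0.016, 0.242], [-0.242, -0.004, 0.97], [0.016, -1.0, -0.0]]
ft_force: [-4.6, 1.3, 7.5]
gripper_width: 0.0136
```

```bash
python3 - <<'E'
from h import *
plan([(.509,-.009,.090,-13.9)])
E
```

```text
pos [ 0.5365 -0.0159  0.0883] yaw -14.03 t 11.18 F [-4.55  1.33  7.5 ] M [0.39 0.88 0.06] w 0.0136
[{"travel":[-28.3,-2.1,-0.0],"dr":[0.0,-0.1,0.9]}]
```

Request:
carry_out(
  moves=[
    {"travel": [-4, -0.5, 0], "dr": [0, 0, 0]},
    {"travel": [-8, -0.5, 0], "dr": [0, 0, 0]},
    {"travel": [-12, -0.5, 0], "dr": [0, 0, 0]},
    {"travel": [-15, -0.5, 0], "dr": [0, 0, 0]},
    {"travel": [-15, -0.5, 0], "dr": [0, 0, 0]},
  ],
)

```text
time: 11.8
ee_pos: [0.525, -0.0125, 0.0898]
orientation: [[0.97, 0.023, 0.242], [-0.242, -0.005, 0.97], [0.023, -1.0, 0.001]]
ft_force: [2.9, -0.6, 8.2]
gripper_width: 0.0136
```

```bash
python3 - <<'E'
from h import *
plan([(.509,-.009,.090,-13.9)])
snap('side','side8')
q=cv2.imread('pics/side8.png')
cv2.imwrite('pics/c13.png',cv2.resize(q[165:245,280:360],None,fx=7.4,fy=7.4,interpolation=cv2.INTER_CUBIC))
E
```

```text
pos [ 0.525  -0.0125  0.0898] yaw -14.02 t 11.8 F [ 2.93 -0.62  8.17] M [-0.12 -0.68 -0.01] w 0.0136
[{"travel":[-16.3,-0.6,-0.4],"dr":[-0.1,-0.1,1.3]}]
```

View pics/c13.png

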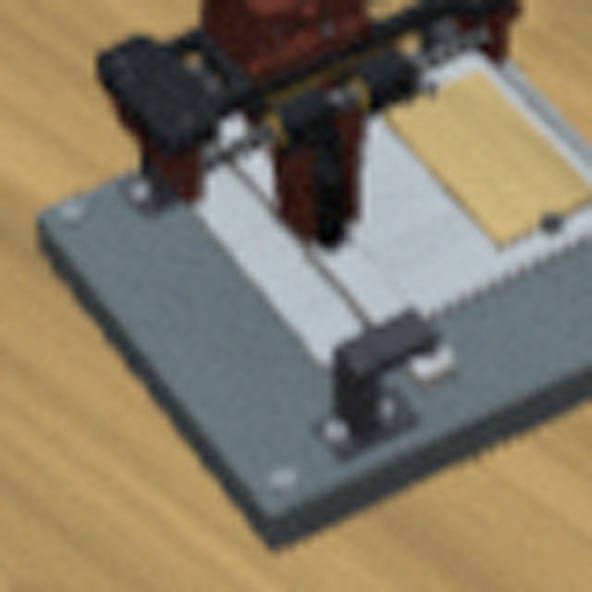

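Request:
carry_out(
  moves=[
    {"travel": [-4, 0.3, 0], "dr": [0, 0, 0.5]},
    {"travel": [-8, 0.3, 0], "dr": [0, 0, 1]},
    {"travel": [-11, 0.3, 0], "dr": [0, 0, 1]},
    {"travel": [-13, 0.3, 0], "dr": [0, 0, 1]},
    {"travel": [-14, 0.3, 0], "dr": [0, 0, 1]},
  ],
)

```text
time: 12.48
ee_pos: [0.5146, -0.0095, 0.0903]
orientation: [[0.97, 0.013, 0.242], [-0.242, -0.001, 0.97], [0.013, -1.0, 0.002]]
ft_force: [4.0, -0.2, 5.8]
gripper_width: 0.0138
```

```bash
python3 - <<'E'
from h import *
plan([(.509,-.009,.090,-13.9)])
E
```

```text
pos [ 0.5146 -0.0095  0.0903] yaw -14.0 t 12.47 F [ 3.98 -0.22  5.77] M [-0.32 -0.78 -0.02] w 0.0138
[{"travel":[-5.6,0.2,-0.8],"dr":[-0.1,-0.1,0.7]}]
```

Request:
carry_out(
  moves=[
    {"travel": [-4, 0.3, 0], "dr": [0, 0, 0.3]},
    {"travel": [-5.5, 0.3, 0], "dr": [0, 0, 0.5]},
    {"travel": [-7, 0.3, 0], "dr": [0, 0, 0.5]},
    {"travel": [-8, 0.3, 0], "dr": [0, 0, 0.5]},
  ],
)

```text
time: 12.98
ee_pos: [0.5099, -0.008, 0.0909]
orientation: [[0.97, 0.011, 0.241], [-0.241, 0.0, 0.97], [0.01, -1.0, 0.003]]
ft_force: [3.7, -1.7, 5.6]
gripper_width: 0.0138
```

```bash
cat > sx.py <<'E'
from h import *
plan([(.509,-.009,.090,-13.9)])
p=cur()[0];print('stand x',((p[:2]-[.5541,-.0203])@[.9707,-.2402]*1000).round(2),'y',((p[:2]-[.5541,-.0203])@[.2402,.9707]*1000).round(2),'underside',round(p[2]*1000-35.8,2))
E
python3 sx.py
```

```text
pos [ 0.5099 -0.008   0.0909] yaw -13.97 t 12.97 F [ 3.71 -1.67  5.57] M [-0.53 -0.9   0.01] w 0.0138
[{"travel":[-0.6,0.9,-1.2],"dr":[-0.2,-0.1,0.6]}]
stand x -45.9 y 1.29 underside 55.1
```

Request:
carry_out(
  moves=[
    {"travel": [-3.5, 0.8, -0.5], "dr": [0, 0, 0.5]},
    {"travel": [-5, 0.8, -0.5], "dr": [0, 0, 0.5]},
    {"travel": [-6, 0.8, -0.5], "dr": [0, 0, 0.5]},
  ],
)

```text
time: 13.35
ee_pos: [0.5094, -0.0079, 0.0914]
orientation: [[0.97, 0.014, 0.241], [-0.242, 0.001, 0.97], [0.013, -1.0, 0.004]]
ft_force: [12.4, -4.9, -1.8]
gripper_width: 0.0138
```

```bash
python3 sx.py
```

```text
pos [ 0.5094 -0.0079  0.0914] yaw -13.98 t 13.35 F [12.38 -4.91 -1.8 ] M [-1.3  -2.28 -0.29] w 0.0138
[{"travel":[-0.1,1.3,-1.2],"dr":[-0.2,-0.1,0.8]}]
stand x -46.38 y 1.29 underside 55.56
```

```bash
python3 - <<'E'
from h import *
snap('side','side9')
q=cv2.imread('pics/side9.png')
cv2.imwrite('pics/c14.png',cv2.resize(q[165:245,280:360],None,fx=7.4,fy=7.4,interpolation=cv2.INTER_CUBIC))
E
```

```text
(no output)
```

View pics/c14.png

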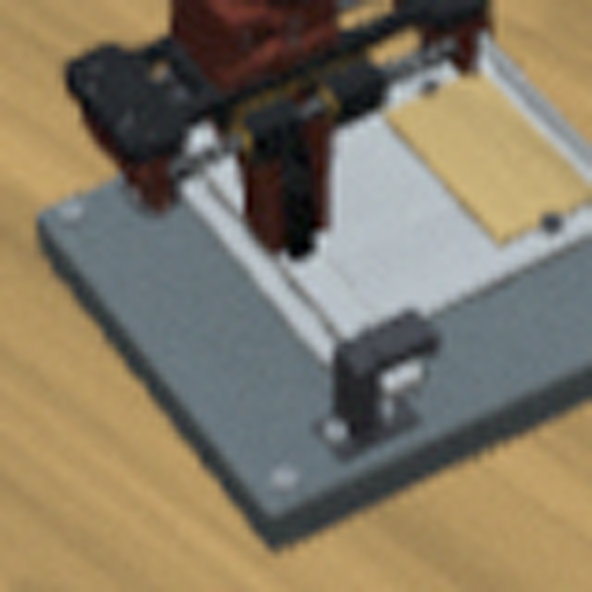

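Request:
carry_out(
  moves=[
    {"travel": [-1.5, -1, 0], "dr": [0, 0, 0.7]},
    {"travel": [-1.5, -2, 0], "dr": [0, 0, 0.7]},
    {"travel": [-1.5, -3, 0], "dr": [0, 0, 0.7]},
    {"travel": [-1.5, -4, 0], "dr": [0, 0, 0.7]},
    {"travel": [-1.5, -4, 0], "dr": [0, 0, 0.7]},
  ],
)

```text
time: 14.02
ee_pos: [0.5097, -0.008, 0.0957]
orientation: [[0.97, 0.006, 0.242], [-0.242, 0.003, 0.97], [0.005, -1.0, 0.004]]
ft_force: [4.8, -3.3, 2.7]
gripper_width: 0.0139
```

```bash
python3 sx.py
```

```text
pos [ 0.5097 -0.008   0.0957] yaw -13.98 t 14.03 F [ 4.83 -3.26  2.7 ] M [-1.13 -0.89 -0.27] w 0.0139
[{"travel":[-0.4,5.7,-1.2],"dr":[-0.3,-0.1,0.3]}]
stand x -46.1 y 1.31 underside 59.94
```

Request:
carry_out(
  moves=[
    {"travel": [-1, -0.7, 0], "dr": [0, 0, 0.3]},
    {"travel": [-1, -1.2, 0], "dr": [0, 0, 0.3]},
    {"travel": [-1, -1.2, 0], "dr": [0, 0, 0.3]},
  ],
)

```text
time: 14.4
ee_pos: [0.5097, -0.008, 0.0958]
orientation: [[0.97, 0.003, 0.242], [-0.242, 0.004, 0.97], [0.002, -1.0, 0.004]]
ft_force: [9.2, -2.3, -14.6]
gripper_width: 0.0138
```

```bash
python3 sx.py
```

```text
pos [ 0.5097 -0.008   0.0958] yaw -13.98 t 14.4 F [  9.19  -2.32 -14.65] M [-0.99 -1.53 -0.31] w 0.0138
[{"travel":[-0.5,5.8,-1.2],"dr":[-0.3,-0.1,0.1]}]
stand x -46.04 y 1.28 underside 60.0
```

Request:
carry_out(
  moves=[
    {"travel": [0, 0.2, 0], "dr": [0, 0, 0]},
    {"travel": [0, 0.2, 0], "dr": [0, 0, 0]},
  ],
)

```text
time: 14.65
ee_pos: [0.5098, -0.008, 0.0955]
orientation: [[0.97, 0.003, 0.242], [-0.242, 0.004, 0.97], [0.002, -1.0, 0.004]]
ft_force: [3.2, -0.3, 2.1]
gripper_width: 0.014
```

```bash
python3 sx.py; python3 - <<'E'
from h import *
snap('side','side10')
q=cv2.imread('pics/side10.png')
cv2.imwrite('pics/c15.png',cv2.resize(q[165:245,280:360],None,fx=7.4,fy=7.4,interpolation=cv2.INTER_CUBIC))
E
```

```text
pos [ 0.5098 -0.008   0.0955] yaw -13.99 t 14.65 F [ 3.15 -0.26  2.09] M [-0.72 -0.3  -0.29] w 0.014
[{"travel":[-0.5,5.5,-1.2],"dr":[-0.3,-0.1,0.1]}]
stand x -45.97 y 1.27 underside 59.74
```

View pics/c15.png

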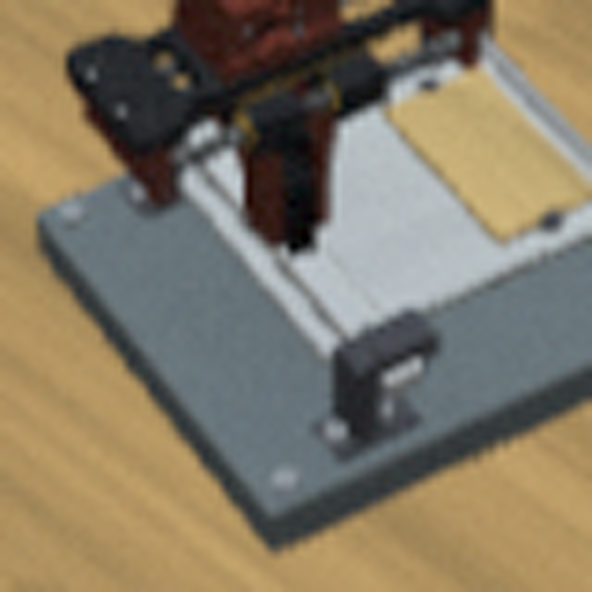

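Request:
carry_out(
  moves=[
    {"travel": [-0.5, 0, 0], "dr": [0, 0, 0]},
    {"travel": [-0.5, 0, 0], "dr": [0, 0, 0]},
    {"travel": [0, 0, 0], "dr": [0, 0, 0]},
    {"travel": [0, 0, 0], "dr": [0, 0, 0]},
  ],
  grip=0.5,
)

```text
time: 15.2
ee_pos: [0.5096, -0.008, 0.0955]
orientation: [[0.97, 0.003, 0.242], [-0.242, 0.004, 0.97], [0.002, -1.0, 0.004]]
ft_force: [0.2, 0.5, 0.0]
gripper_width: 0.0436
```

Request:
carry_out(
  moves=[
    {"travel": [0, -15, 0], "dr": [0, 0, 0]},
    {"travel": [0, -40, 0], "dr": [0, 0, 0]},
    {"travel": [0, -80, 0], "dr": [0, 0, 0]},
    {"travel": [0, -130, 0], "dr": [0, 0, 0]},
    {"travel": [0, -170, 0], "dr": [0, 0, 0]},
  ],
)

```text
time: 15.82
ee_pos: [0.5092, -0.0086, 0.2686]
orientation: [[0.97, 0.005, 0.242], [-0.242, 0.004, 0.97], [0.004, -1.0, 0.005]]
ft_force: [0.6, 0.7, -0.9]
gripper_width: 0.0438
```

```bash
python3 sx.py; python3 - <<'E'
from h import *
snap('side','side11')
q=cv2.imread('pics/side11.png')
cv2.imwrite('pics/c16.png',cv2.resize(q[155:250,275:385],None,fx=6,fy=6,interpolation=cv2.INTER_CUBIC))
E
```

```text
pos [ 0.5092 -0.0086  0.2686] yaw -13.98 t 15.82 F [ 0.63  0.71 -0.89] M [-0.09  0.09  0.02] w 0.0438
[{"travel":[-0.8,178.6,-1.3],"dr":[-0.3,-0.1,0.2]}]
stand x -46.39 y 0.54 underside 232.77
```

View pics/c16.png

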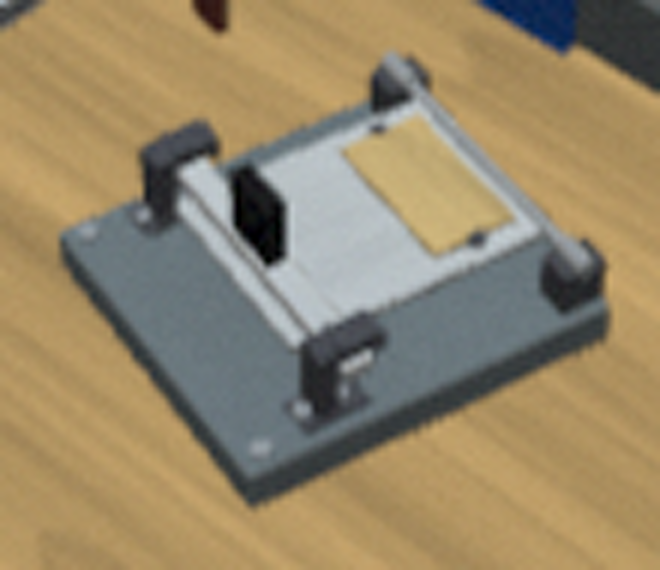

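```bash
python3 - <<'E'
from h import *
d=np.load('pics/side11.npy');np.set_printoptions(precision=4,suppress=True)
P=[];Z=[]
for X,Y in [(320,160),(330,230),(370,280),(400,295),(320,200),(390,260)]:
    u,v=int(275+X/6),int(155+Y/6);q=w('side',d[v,u],u,v);s=((q[:2]-[.5541,-.0203])@[.9707,-.2402]*1000);print('bed: stand x %.0f z %.1f'%(s,q[2]*1000))
for u,v in [(317,184),(316,186),(275+int(205/6),155+int(190/6)),(275+int(290/6),155+int(315/6)),(275+int(500/6),155+int(380/6))]:print(u,v,w('side',d[v,u],u,v))
# handle top z by triangulating top edge pixels at z=.117
print('htop ends', w('side',0,275+243/6,155+170/6,.117),w('side',0,275+280/6,155+208/6,.117))
E
```

```text
bed: stand x 24 z 59.9
bed: stand x -1 z 60.3
bed: stand x -3 z 59.0
bed: stand x 5 z 54.6
bed: stand x 6 z 59.8
bed: stand x 18 z 54.8
317 184 [0.5133 0.0021 0.1175]
316 186 [0.5082 0.0018 0.1121]
309 186 [0.5228 0.0519 0.0674]
323 207 [ 0.4902 -0.0471  0.0614]
358 218 [ 0.5662 -0.1361  0.0144]
htop ends [0.5124 0.0082 0.117 ] [ 0.5056 -0.0269  0.117 ]
```

```bash
python3 -c "
from workcell import bot
print(bot.job_done())"
```

```text
the job is handed in; nothing more can be done
None
```

The bed is locked level and stayed so after I let go. I handed the job in at about 16 s of the 72 s allowed.

**What I did:** I took the aluminium bar by its handle, laid it across the bed clear of the plywood and pressed the bed down past level. I slid the bar under both nibs until it met the posts at stand x ≈ -46.4 mm, where I felt about 13 N. I then let it up until I felt the notch ceilings, with the underside at 60.0 mm and about 15 N on the wrist. Last, I opened the fingers and lifted clear.

**Last checks:**
- The final picture shows both ends of the bar in the catches.
- Most depth readings put the bed surface at 59–60 mm and the handle top at 117.5 mm (117 expected).
- The handle centre reads about (0.509, -0.009), which is the nominal home position.

**What disagreed or went less than smoothly:**
- **First slide:** it stalled about 4 mm short, with the bar's leading edge near the lip tips. I backed off about 2 mm, pressed about 2.5 mm deeper, and it then went through. I could not tell whether it had touched the nibs or only stuck by friction.
- **Depth outliers:** two bed readings near the edge came out at about 55 mm. I took them as edge or noise errors.
- **Catch position:** the pictures had suggested the catches sat 2 mm farther from the hinge. By feel they are at about nominal.

I did not re-check the other things on the table with a last overall picture.

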